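# Fill the empty wells of the block heater

## Robot

A 6-joint arm with a two-finger parallel gripper is mounted at the origin on the work surface. World frame = base frame: x ahead of the robot, y to its left, z up, the work surface at z = 0. Lengths are in mm, angles in rad, forces in N, time in s.
With the tool pointing down it reaches from about 275 to 825 mm from the base axis. Payload 4.9 kg.
Tool frame: the origin (TCP) lies at the very end of the fingers, on their centre line; the grasp point (between the pads) lies 19 mm behind it; z points along the fingers, y is the direction in which the jaws open and shut (so a half turn about z gives the same grasp; the last joint's range is limited). The gripper opens to 85 mm and grips with 20 to 120 N. Pads are 22 mm wide; open, the fingers measure 114 mm over their backs; the gripper's body (76 mm by 85 mm) begins 54 mm behind the grasp point. The pads swing forward as they close: fully open they stand 13 mm farther back than shut.
Start: joints at [1.202, 0.326, -0.193, 1.052, 0, 1.437], TCP at [127.95, 534.928, 231.281] pointing down, gripper open.
Joint ranges: [-2.65, 2.65], [-0.97, 1.79], [-1.3, 1.35], [-1.93, 2.1], [-1.47, 1.37], [-3.14, 3.14]. Speed limits (rad/s): [2.57, 2.57, 3.14, 3.14, 3.14, 3.14].

## Interface

Orientations are given as [roll, pitch, yaw] about the fixed x, y, z axes, in that order (R = Rz(yaw) Ry(pitch) Rx(roll)).
In Python, from bench import bot, solve_ik, imaging gives the robot as it stands. Calls block until the motion is done:
- bot.move_ptp(position, orientation): joint-space move of the TCP to a pose.
- bot.movel(position, rot=None, max_speed=150, threshold=None): straight line of the TCP; rot=None keeps the orientation; max_speed is the mean speed in mm/s. With threshold (N) it stops when the force on the tool has changed by that much, and returns True; else False.
- bot.move_j(angles): joint-space move.
- bot.grip(opening, effort=None): opening from 0.0 (shut) to 1.0 (fully open); effort is the grip in N (None keeps the last); returns when the fingers have stopped.
- bot.dwell(seconds).
- solve_ik(position, orientation): joint angles nearest the present ones, or None.
- bot.get_state(): the state.
- imaging.capture(name): name is "side" or "top"; returns the picture (384x512x3 uint8, blue, green, red); there is no depth.
- imaging.camera_model(name): a dict with "K" (3x3 intrinsics, pixels), "position" and "rotation" of the camera in the world. Camera axes: x right, y up, looking along -z (the intrinsics and any distortion apply to the point x, -y, -z); pixel columns grow to the right and rows downward; lengths in mm; the calibration is good to about 2 mm. A picture is of the moment at which its call begins. camera_model takes no time and is no camera call.
A pose or a line that the arm cannot do raises bot.IKError and nothing moves.
- bot.sign_off(): hands the job in, once; it reports no verdict.
The state is a dict: "t": time; "qpos": joint angles; "joint_velocities": joint speeds; "effort": joint torques, N m; "tcp_pos": TCP position; "orientation": TCP orientation; "contact_force": force on the tool from outside, world axes, zero at the start; "wrist_torque": the same for the moment, N m; "opening": opening from 0.0 (shut) to 1.0 (fully open).
Only numpy, scipy, OpenCV 4.12 (cv2) and the standard library are available. Lean on these libraries where they do the work, as an engineer would, in place of code of your own. Each camera call takes 0.05 s, during which the arm holds its last target. There are 200 camera calls.

## Task

Two of the four wells of the white block heater are empty. Take the two spare blue-capped tubes from the yellow rack and lower one into each empty well until it stands fully home on the bottom, without letting it drop in from a height. Leave the two tubes already in the heater, and the orange-capped tube in the rack, where they are.

Things in the scene. Friction and masses are not known exactly. Their poses are not given: they have to be found in the camera images.
- heater: Fixed white heater 170 x 310 mm, left or right of the robot, turned a little. Aluminium block 66 x 262 mm along its middle, top (highest) 90 mm up, with 4 round wells in a row along y (y -93, -31, 31, 93 mm): diameter 32 mm, 2 mm chamfer, 60 mm deep, floors 30 mm above the table. Decks at -x and +x of the block are 65 mm high. Origin: centre of underside, z up.
- well_1 (a point): Centre of the floor of a well of the heater; the well's mouth is 60 mm above it. Any two of the four wells are empty at the start: those with no tube standing in them.
- well_2 (a point): Centre of the floor of a well of the heater; the well's mouth is 60 mm above it. Any two of the four wells are empty at the start: those with no tube standing in them.
- well_3 (a point): Centre of the floor of a well of the heater; the well's mouth is 60 mm above it. Any two of the four wells are empty at the start: those with no tube standing in them.
- well_4 (a point): Centre of the floor of a well of the heater; the well's mouth is 60 mm above it. Any two of the four wells are empty at the start: those with no tube standing in them.
- rack: Fixed yellow tube rack 80 x 210 mm, 56 mm high, on the other side from the heater, turned a little. 3 loose holes, diameter 34 mm, in a row along y, 62 mm apart; floors 6 mm above the table. Holds the two spare tubes and the orange-capped one in any order. Origin: centre of underside, z up.
- spare_1: Spare tube, in the rack at the start. White, 118 mm tall, upright, diameter 30 mm; tapered foot: lowest 14 mm widen from 14 to 30 mm. Blue cap, diameter 34 mm, from 98 to 118 mm up. Origin at the centre of the foot's underside, z up along the tube. Mass about 60 g.
- spare_2: Spare tube, in the rack at the start, like spare_1. White, 118 mm tall, upright, diameter 30 mm; tapered foot: lowest 14 mm widen from 14 to 30 mm. Blue cap, diameter 34 mm, from 98 to 118 mm up. Origin at the centre of the foot's underside, z up along the tube. Mass about 60 g.
- seated_1: Tube already in a well of the heater; stays there. White, 118 mm tall, upright, diameter 30 mm; tapered foot: lowest 14 mm widen from 14 to 30 mm. Blue cap, diameter 34 mm, from 98 to 118 mm up. Origin at the centre of the foot's underside, z up along the tube. Mass about 60 g.
- seated_2: Tube already in a well of the heater; stays there. White, 118 mm tall, upright, diameter 30 mm; tapered foot: lowest 14 mm widen from 14 to 30 mm. Blue cap, diameter 34 mm, from 98 to 118 mm up. Origin at the centre of the foot's underside, z up along the tube. Mass about 60 g.
- orange_tube: Tube of another batch, in the rack; stays there. White, 118 mm tall, upright, diameter 30 mm; tapered foot: lowest 14 mm widen from 14 to 30 mm. Orange cap, diameter 34 mm, from 98 to 118 mm up. Origin at the centre of the foot's underside, z up along the tube. Mass about 60 g.

How it is judged (in metres and radians):
At the end, for the whole second after the job is handed in: Both spare tubes and both tubes that were there before stand in the heater's wells, one to a well, each foot within 6 mm of the centre of its well's floor and upright to 0.1 rad; the spares are at rest (under 0.02 m/s); the orange-capped tube is within 20 mm of where it began ((distance between seated_1 and well_1 below 0.006 m or distance between seated_1 and well_2 below 0.006 m or distance between seated_1 and well_3 below 0.006 m or distance between seated_1 and well_4 below 0.006 m) and (distance between seated_2 and well_1 below 0.006 m or distance between seated_2 and well_2 below 0.006 m or distance between seated_2 and well_3 below 0.006 m or distance between seated_2 and well_4 below 0.006 m) and (distance between spare_1 and well_1 below 0.006 m or distance between spare_1 and well_2 below 0.006 m or distance between spare_1 and well_3 below 0.006 m or distance between spare_1 and well_4 below 0.006 m) and (distance between spare_2 and well_1 below 0.006 m or distance between spare_2 and well_2 below 0.006 m or distance between spare_2 and well_3 below 0.006 m or distance between spare_2 and well_4 below 0.006 m) and angle between each of seated_1, seated_2, spare_1, spare_2's own z axis and vertical below 0.1 rad and linear speed of each of spare_1, spare_2 below 0.02 m/s and distance of orange_tube from where it was at the start of the episode below 0.02 m); the robot touches nothing.
It fails at once if a tube that was already in the heater is moved by more than 15 mm (distance of any of seated_1, seated_2 from where it was at the start of the episode above 0.015 m).
It fails at once if the orange-capped tube is moved by more than 20 mm (distance of orange_tube from where it was at the start of the episode above 0.02 m).
It fails at once if a spare tube drops into a well (moves faster than 0.6 m/s inside it) ((linear speed of spare_1 above 0.6 m/s and x of spare_1 in the frame of heater between -0.02 and 0.02 m and y of spare_1 in the frame of heater between -0.12 and 0.12 m and z of spare_1 in the frame of heater below 0.085 m) or (linear speed of spare_2 above 0.6 m/s and x of spare_2 in the frame of heater between -0.02 and 0.02 m and y of spare_2 in the frame of heater between -0.12 and 0.12 m and z of spare_2 in the frame of heater below 0.085 m)).
It also fails if it takes over 67 s, if anything falls off the work surface, if the arm or the gripper's body presses on something with over 40 N, if the wrist force passes 120 N, or if a joint passes its speed limit or range.

## Working session

There is one attempt and no reset: what is moved stays moved. The work goes in short steps, each a Python script; the robot and the scene stay as the last script left them, time stands still between calls to the robot, and variables do not carry over. Pictures are saved under pics/ and viewed, about 8 in all and at most 12, crops included, and the job is handed in when it is done.

```bash
mkdir -p pics; ls
python3 - <<'E'
from bench import bot, imaging
import cv2
for n in("top","side"):
    cv2.imwrite(f"pics/{n}0.png",imaging.capture(n)); m=imaging.camera_model(n); print(n,m)
print(bot.get_state())
E
```

```text
pics
top {'K': array([[408.50363643,   0.        , 252.10595255],
       [  0.        , 408.50363643, 192.58468823],
       [  0.        ,   0.        ,   1.        ]]), 'position': array([359.84326212, -20.64398943, 893.26973287]), 'rotation': array([ 1.85411216e-01, -1.03650383e-03, -1.58834681e+00])}
side {'K': array([[430.49727024,   0.        , 248.12355597],
       [  0.        , 430.49727024, 190.04129486],
       [  0.        ,   0.        ,   1.        ]]), 'position': array([ 276.51130648, -775.37351369,  629.71635094]), 'rotation': array([ 0.96149463, -0.00672135, -0.32956009])}
{'t': 0.1, 'qpos': array([ 1.20177210e+00,  3.26861654e-01, -1.93454765e-01,  1.05199846e+00,
        6.91965760e-06,  1.43661828e+00]), 'joint_velocities': array([-0.00234516, -0.00094712,  0.00327014, -0.00110728, -0.00019485,
        0.00084181]), 'effort': array([-3.51321489e-05, -4.44239509e+01,  2.63037086e+01,  7.95805041e-03,
       -1.17618429e-04, -2.49445657e-05]), 'tcp_pos': array([127.77327237, 534.43497705, 230.59560361]), 'orientation': array([-3.14008868e+00, -2.10002902e-04,  2.90674631e+00]), 'contact_force': array([ 0.10428013,  1.01786786, -0.26138983]), 'wrist_torque': array([ 0.00212456, -0.0206769 , -0.00286493]), 'opening': 1.002681453785686}
```

View pics/top0.png

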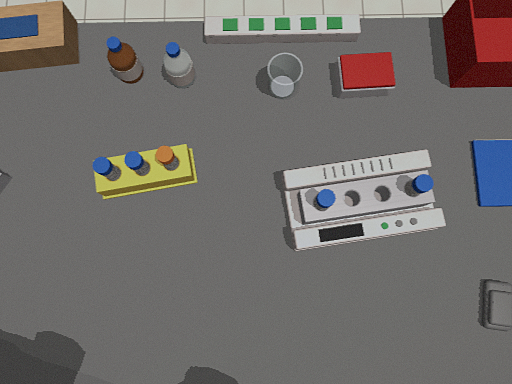

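View pics/side0.png

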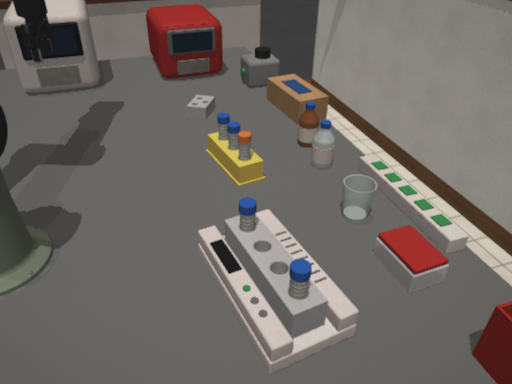

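The two middle wells are empty. Top image: spares at (102,166) and (134,160), orange at (165,154), seated tubes at (326,199) and (423,184). In the side image the orange tube is also the rack end nearest the camera. Next I locate the cap axes by fitting projected cap outlines in both cameras.

```bash
cat > h.py <<'E'
import numpy as np, cv2
from scipy.optimize import least_squares
from scipy.spatial.transform import Rotation as R
from bench import bot, solve_ik, imaging
def proj(n,P):
    m=imaging.camera_model(n); c=(np.atleast_2d(P)-m["position"])@R.from_euler("xyz",m["rotation"]).as_matrix()
    c=c*[1,-1,-1]; p=c@m["K"].T; return p[:,:2]/p[:,2:]
a=np.linspace(0,2*np.pi,48,endpoint=False)
def capc(n,x,y,foot):   # predicted centroid of a cap's outline
    P=np.array([[x+17*np.cos(t),y+17*np.sin(t),foot+h] for t in a for h in(98,118)])
    M=cv2.moments(cv2.convexHull(proj(n,P).astype(np.float32))); return np.array([M["m10"],M["m01"]])/M["m00"]
def blobs(img,orange=False):
    hsv=cv2.cvtColor(img,cv2.COLOR_BGR2HSV)
    m=cv2.inRange(hsv,(5,150,100),(14,255,255)) if orange else cv2.inRange(hsv,(100,120,60),(130,255,255))
    _,_,s,c=cv2.connectedComponentsWithStats(m); return [(c[i],s[i,4]) for i in range(1,len(c)) if s[i,4]>40]
def near(bl,p,r=25):
    b=min(bl,key=lambda b:np.hypot(*(b[0]-p))); return b[0] if np.hypot(*(b[0]-p))<r else None
def fit(obs,foot,x0):   # obs: {camera: centroid}
    f=lambda v:np.concatenate([capc(n,*v,foot)-c for n,c in obs.items()])
    s=least_squares(f,x0); return s.x,s.fun
E
python3 - <<'E'
from h import *
im={n:imaging.capture(n) for n in("top","side")}
px={"s1":((102,166),(223,119),6),"s2":((134,160),(234,129),6),"o":((165,154),(245,138),6),"A":((326,199),(248,207),30),"B":((423,184),(300,271),30)}
r={}
for k,(t,s,f) in px.items():
    ob={n:near(blobs(im[n],k=="o"),p,12) for n,p in(("top",t),("side",s))}
    ob={n:c for n,c in ob.items() if c is not None}
    x,e=fit(ob,f,[450,0]); r[k]=x
    print(k,x.round(1),e.round(2),[fit({n:c},f,x)[0].round(1) for n,c in ob.items()])
print("dist AB",np.hypot(*(r["A"]-r["B"])),"s1s2",np.hypot(*(r["s1"]-r["s2"])),np.hypot(*(r["s2"]-r["o"])))
d=r["A"]-r["B"];print("heater yaw",np.arctan2(-d[0],d[1]));d=r["s1"]-r["s2"];print("rack yaw",np.arctan2(-d[0],d[1]))
w=[r["B"]+(r["A"]-r["B"])*k for k in(1/3,2/3)];print("wells",w)
v=np.zeros((576,768,3),np.uint8)
t=cv2.resize(im["top"][140:256,285:450],None,fx=4.6,fy=4.6,interpolation=cv2.INTER_CUBIC)
for p in w:
    q=np.array([[p[0]+16*np.cos(u),p[1]+16*np.sin(u),90] for u in a]); z=((proj("top",q)-[285,140]+.5)*4.6).astype(int)
    cv2.polylines(t,[z],True,(0,0,255),1)
cv2.imwrite("pics/c1.png",t)
for k in("s1","s2"): print(k,solve_ik([*r[k],200],[np.pi,0,np.arctan2(*( (r['s1']-r['s2'])[::1]))]))
E
```

```text
s1 [562.5   0. ] [137.27  -1.12  27.08  45.46] [array([562.5,   0. ]), array([562.5,   0. ])]
s2 [562.5   0. ] [105.86   4.37  27.08  45.46] [array([562.5,   0. ]), array([518.6,   0. ])]
o [566.   0.] [74.37  7.17 12.45 31.02] [array([566.,   0.]), array([550.5,   0. ])]
A [504.2   0. ] [-86.1   -6.74 -16.66 -42.95] [array([492.3,   0. ]), array([525.,   0.])]
B [562.5   0. ] [-183.71  -21.94  -44.46 -111.14] [array([527.3,   0. ]), array([562.5,   0. ])]
dist AB 58.33743084222078 s1s2 2.346932888031006e-05 3.5155847668647766
heater yaw 1.5707963267948966
rack yaw -1.5707963267948966
wells [array([543.05421654,   0.        ]), array([523.60840626,   0.        ])]
s1 [-0.1312207   0.37138283 -0.20952526  0.98988824  0.          1.43957563]
s2 [-0.1312207   0.37138279 -0.20952532  0.98988822  0.          1.43957562]
```

View pics/c1.png

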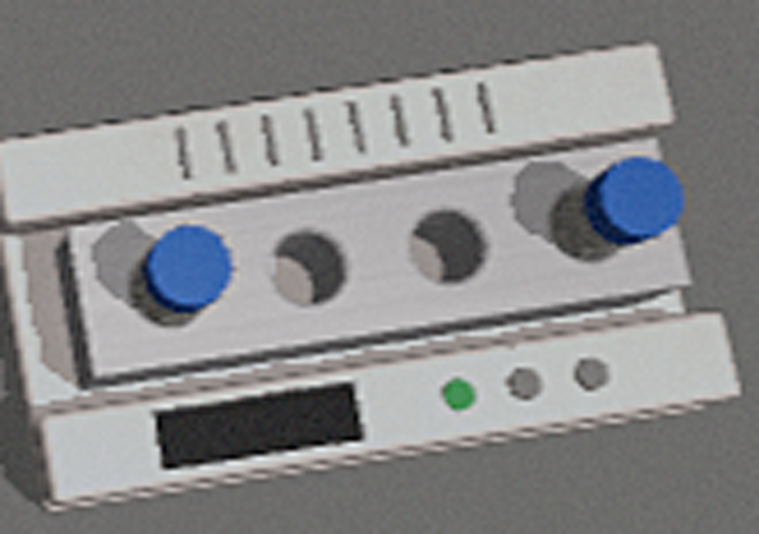

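The crop shows both middle wells clear, mouth centres near (310,267) and (449,246) in the crop, i.e. (352,198) and (382,193) in the image. The fit failed on float32 differencing, so I set a step and seed it better.

```bash
sed -i 's/least_squares(f,x0)/least_squares(f,x0,diff_step=1e-2,x_scale=100)/' h.py
python3 - <<'E'
from h import *
im={n:imaging.capture(n) for n in("top","side")}
px={"s1":((102,166),(223,119),6),"s2":((134,160),(234,129),6),"o":((165,154),(245,138),6),"A":((326,199),(248,207),30),"B":((423,184),(300,271),30)}
r={}
for k,(t,s,f) in px.items():
    y0=(252-t[0])*1.8
    ob={n:near(blobs(im[n],k=="o"),p,4) for n,p in(("top",t),("side",s))}
    ob={n:c for n,c in ob.items() if c is not None}
    x,e=fit(ob,f,[500,y0]); r[k]=x
    print(k,x.round(1),e.round(2),[(n,fit({n:c},f,x)[0].round(1)) for n,c in ob.items()])
print("AB",np.hypot(*(r["A"]-r["B"])),"s1s2",np.hypot(*(r["s1"]-r["s2"])),np.hypot(*(r["s2"]-r["o"])))
d=r["A"]-r["B"];print("heater yaw",np.arctan2(-d[0],d[1]));d=r["s1"]-r["o"];print("rack yaw",np.arctan2(-d[0],d[1]))
w=[r["B"]+(r["A"]-r["B"])*k for k in(1/3,2/3)];print("wells",w,[proj("top",[*p,90]).round(1) for p in w],[proj("side",[*p,90]).round(1) for p in w])
E
```

```text
s1 [565.  269.4] [-0.  0.] [('top', array([565. , 269.4]))]
s2 [575.  208.2] [-0.  0.] [('top', array([575. , 208.2]))]
o [582.1 148.2] [ 0.12 -1.14 -1.41  0.58] [('top', array([579.8, 148.4])), ('side', array([586.5, 150.1]))]
A [ 488.4 -160.5] [-0.28  0.05  0.12  0.43] [('top', array([ 488.5, -161. ])), ('side', array([ 488.6, -159.2]))]
B [ 513.7 -345.1] [-0.52  0.05  0.14  0.54] [('top', array([ 513.7, -346.1])), ('side', array([ 513.9, -343.9]))]
AB 186.29600049675972 s1s2 62.05249214771123 60.33100131214909
heater yaw 0.1359984435970945
rack yaw 0.140169301300424
wells [array([ 505.24143116, -283.54711308]), array([ 496.82211858, -222.02183699])] [array([[381.8, 192.9]]), array([[351.3, 197.6]])] [array([[278.8, 266.9]]), array([[262. , 245.3]])]
```

```bash
cat >> h.py <<'E'
S1=np.array([565.,269.4]);S2=np.array([575.,208.2]);W1=np.array([505.2,-283.5]);W2=np.array([496.8,-222.0])
RY,HY=.140,.136; G=83   # TCP height above the foot when gripping the cap
def down(yaw): return [np.pi,0,yaw]
E
python3 - <<'E'
from h import *
for s in(1,-1): print(s,[np.round(solve_ik([*p,z],down(y+s*np.pi/2)),2) for p,y,z in((S1,RY,260),(W1,HY,290))])
yaw=RY+np.pi/2 if abs(solve_ik([*S1,260],down(RY+np.pi/2))[5])<abs(solve_ik([*S1,260],down(RY-np.pi/2))[5]) else RY-np.pi/2
bot.grip(1.0,40); bot.move_ptp([*S1,200],down(yaw)); bot.movel([*S1,6+G],max_speed=100)
cv2.imwrite("pics/g1.png",cv2.resize(np.hstack([imaging.capture("top")[110:230,60:220],imaging.capture("side")[60:180,170:330]]),None,fx=2.5,fy=2.5,interpolation=cv2.INTER_CUBIC))
s=bot.get_state();print(yaw,s["t"],s["tcp_pos"],s["contact_force"])
E
```

```text
1 [array([0.33, 0.46, 0.08, 1.19, 0.  , 1.76]), array([-0.64,  0.35, -0.01,  1.21,  0.  ,  0.8 ])]
-1 [array([ 0.33,  0.46,  0.08,  1.19,  0.  , -1.38]), array([-0.64,  0.35, -0.01,  1.21,  0.  , -2.35])]
-1.4307963267948964 4.2667 [565.59641226 269.60266181  89.83384525] [-0.09465701  0.44074246 -0.03972691]
```

View pics/g1.png

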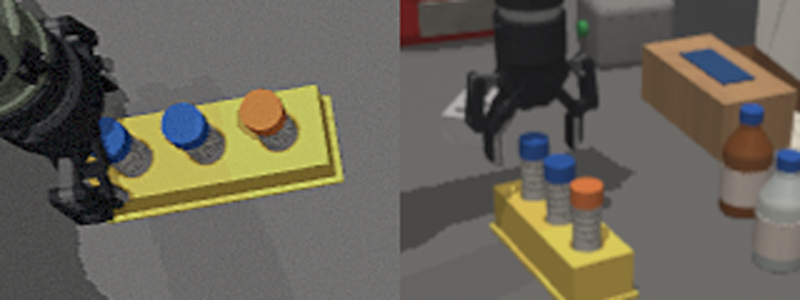

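The jaws straddle the far spare (cap at crop (534,145)), clear of its neighbour. I grip, lift and hover above the far empty well.

Run:
```python
from h import *
bot.grip(0.0,40); print("grip",bot.get_state()["opening"],bot.get_state()["contact_force"])
bot.movel([*S1,190+G],max_speed=120)
bot.move_ptp([*W1,190+G],down(HY-np.pi/2))
bot.movel([*W1,100+G],max_speed=100); bot.dwell(.3)
t,s=imaging.capture("top"),imaging.capture("side")
cv2.imwrite("pics/top1.png",t);cv2.imwrite("pics/side1.png",s)
cv2.imwrite("pics/v1.png",cv2.resize(np.hstack([t[130:250,290:450],s[170:290,220:380]]),None,fx=2.5,fy=2.5,interpolation=cv2.INTER_CUBIC))
st=bot.get_state();print(st["t"],st["tcp_pos"],st["opening"],st["contact_force"])
```

```text
grip 0.38369525117284453 [-0.07679618 -0.427404    2.22461725]
9.9333 [ 505.27998371 -283.55399548  183.21251558] 0.38957609276748145 [ 0.22572619 -0.29066804 -0.71364223]
```

View pics/v1.png

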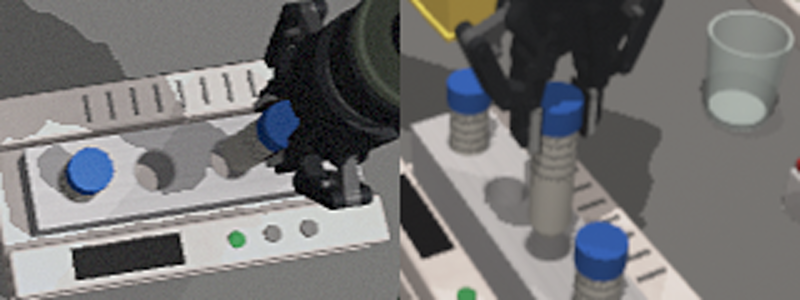

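The held tube hangs upright, its foot (side image about (280,263)) directly above the well mouth at about (280,266). I lower it guarded by force.

Run:
```python
from h import *
f0=bot.get_state()["contact_force"]
for z in(84,70,50,36,27):
    hit=bot.movel([*W1,z+G],max_speed=40 if z>30 else 15,threshold=8); s=bot.get_state()
    print(z,hit,s["tcp_pos"].round(1),(s["contact_force"]-f0).round(1),round(s["opening"],3),round(s["t"],1))
    if hit: break
t,s=imaging.capture("top"),imaging.capture("side")
cv2.imwrite("pics/v2.png",cv2.resize(np.hstack([t[130:250,290:450],s[170:290,220:380]]),None,fx=2.5,fy=2.5,interpolation=cv2.INTER_CUBIC))
```

```text
84 False [ 505.1 -283.4  166.7] [ 0.7  0.1 -0.1] 0.386 10.5
70 False [ 505.  -283.4  152.7] [0.  0.8 0.1] 0.385 11.0
50 False [ 505.1 -283.5  132.9] [-0.8 -0.3 -0. ] 0.385 11.6
36 False [ 505.  -283.3  118.7] [-1.  -0.1  0.2] 0.386 12.1
27 True [ 505.5 -283.8  113.2] [-0.9 -0.1  5.5] 0.385 12.6
```

The tube seated at TCP z 113.2 mm (expected 113) with side force under 1 N. I release it and do the second the same way, with guards.

Run:
```python
from h import *
def st(m):
    s=bot.get_state();print(m,s["tcp_pos"].round(1),s["contact_force"].round(1),round(s["opening"],3),round(s["t"],1));return s
bot.grip(0.8); st("released"); bot.movel([*W1,275],max_speed=120)
bot.grip(1.0); bot.move_ptp([*S2,230],down(RY-np.pi/2)); bot.movel([*S2,6+G],max_speed=100); st("at s2")
bot.grip(0.0,40); st("grip"); bot.movel([*S2,190+G],max_speed=120)
bot.move_ptp([*W2,190+G],down(HY-np.pi/2)); bot.movel([*W2,100+G],max_speed=100); bot.dwell(.3); st("hover")
t,s=imaging.capture("top"),imaging.capture("side")
cv2.imwrite("pics/v3.png",cv2.resize(np.hstack([t[130:250,290:450],s[170:290,220:380]]),None,fx=2.5,fy=2.5,interpolation=cv2.INTER_CUBIC))
```

```text
released [ 504.6 -283.1  112.1] [-0.6 -0.5 -0.3] 0.796 13.1
at s2 [575.5 208.3  89.7] [0.3 0.1 0.6] 0.999 18.3
grip [575.2 208.2  89.3] [-0.3  0.2  2.8] 0.384 18.9
hover [ 497.  -222.1  183.4] [ 1.   0.2 -1.1] 0.387 23.5
```

View pics/v3.png

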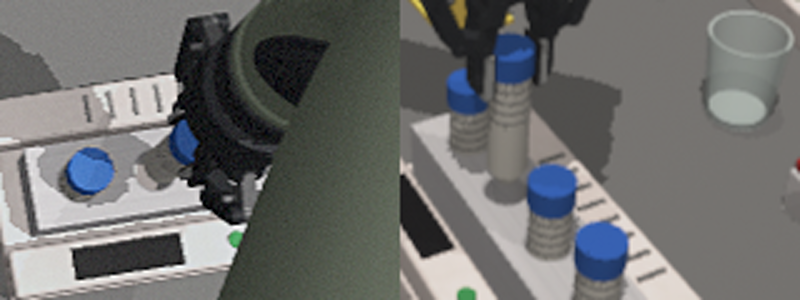

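The first spare stands level with its neighbour, cap at crop (551,190). The second hangs upright above its well, with its foot at (506,180) and the mouth at about (506,188). I lower it, release, retreat and look.

Run:
```python
from h import *
f0=bot.get_state()["contact_force"]; ok=False
for z in(84,70,50,36,27):
    hit=bot.movel([*W2,z+G],max_speed=40 if z>30 else 15,threshold=8); s=bot.get_state()
    print(z,hit,s["tcp_pos"].round(1),(s["contact_force"]-f0).round(1),round(s["t"],1))
    if hit: break
if abs(s["tcp_pos"][2]-113)<3:
    bot.grip(0.8); bot.movel([*W2,275],max_speed=120); bot.move_ptp([450,150,320],down(RY-np.pi/2)); bot.dwell(.5)
    im={n:imaging.capture(n) for n in("top","side")}
    for p in((488.4,-160.5),W2,W1,(513.7,-345.1)):
        for n in im:
            e=capc(n,*p,30); c=near(blobs(im[n]),e,6); print(n,p,None if c is None else (c-e).round(1))
    t,s=im["top"],im["side"]
    cv2.imwrite("pics/v4.png",cv2.resize(np.vstack([np.hstack([t[130:250,290:450],s[170:290,220:380]]),np.hstack([t[110:230,60:220],s[60:180,170:330]])]),None,fx=2.5,fy=2.5,interpolation=cv2.INTER_CUBIC))
```

```text
84 False [ 496.7 -221.9  166.7] [-0.6 -1.6 -0.5] 24.1
70 False [ 496.6 -221.9  152.7] [-0.9 -1.8 -0.7] 24.6
50 False [ 496.7 -222.   132.9] [-0.9 -1.2  0. ] 25.3
36 False [ 496.6 -221.9  118.7] [-0.4 -1.5 -0. ] 25.8
27 True [ 497.1 -222.3  113.3] [-1.4 -0.3  5. ] 26.2
top (488.4, -160.5) [ 0.2 -0. ]
side (488.4, -160.5) [-0.1 -0.4]
top [ 496.8 -222. ] [ 0.3 -0.3]
side [ 496.8 -222. ] [-0.1 -0.4]
top [ 505.2 -283.5] [ 0.4 -0.3]
side [ 505.2 -283.5] [-0.2 -0.5]
top (513.7, -345.1) [0.3 0. ]
side (513.7, -345.1) [-0.2 -0.6]
```

View pics/v4.png

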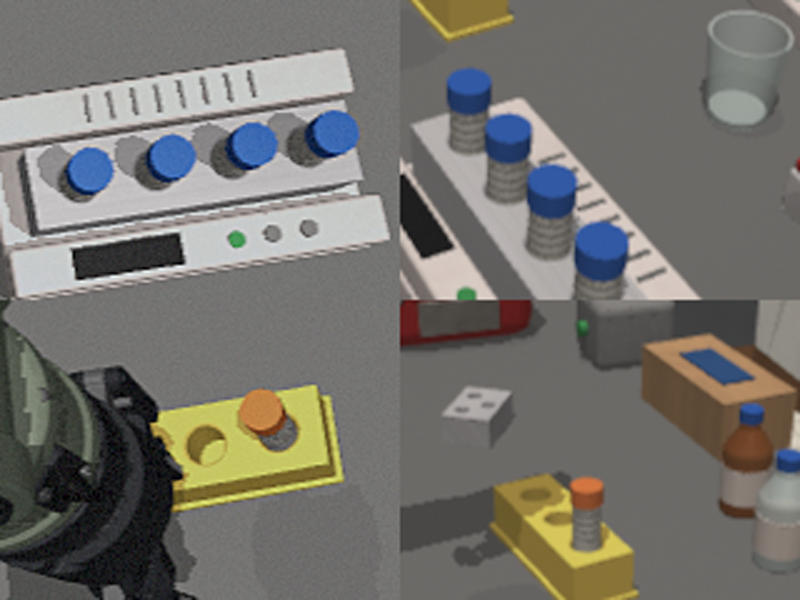

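All four heater tubes stand upright and level in an even row, the orange tube is in its hole at the same pixels as before, and the arm is clear.

```bash
python3 -c "
from bench import bot
print(bot.sign_off(), bot.get_state()['t'])"
```

```text
the job is handed in; nothing more can be done
the job is handed in; nothing more can be done
```

I moved both spare tubes from the rack into the two empty middle wells and handed the job in. The clock read 26.2 s when the second tube touched bottom, and only the release, the retreat and the last two pictures came after that.

- **Seating:** each tube was lowered at no more than 40 mm/s, and at 15 mm/s for the last stretch. They touched bottom with the TCP at 113.2 and 113.3 mm, where 113 mm was expected, and the sideways force stayed under about 2 N.
- **Final positions:** in both cameras all four caps in the heater are within 0.6 px (about 1 mm) of where they should be, and the tubes look upright.
- **Other tubes:** the seated tubes and the orange-capped tube show no visible movement, and the arm ended clear of everything.
- **Failed or disagreeing checks:** my first position fit failed on a numerical step setting and was redone before the arm moved. For the orange tube the two cameras disagreed by about 7 mm. The two spares were located from the top camera alone, because their caps merged in the side image. None of this affected the grasps.

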